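Set two rollers in the start notches of a lab ramp

ROBOT

A 7-joint arm with a two-finger parallel gripper is mounted at the origin on the work surface. World frame = base frame: x ahead of the robot, y to its left, z up, the work surface at z = 0. Lengths are in m, angles in rad, forces in N, time in s.
With the tool pointing down it reaches from about 0.425 to 0.95 m from the base axis. Payload 4.7 kg.
Tool frame: the origin (TCP) lies where the fingers leave the gripper's body, on its centre line; the fingertips stand 73 mm ahead of it and the grasp point (between the pads) lies 54 mm ahead of it (env.nose_length is the distance from the TCP to the fingertips, in m); z points along the fingers, y is the line along which they close (so a half turn about z gives the same grasp; the last joint's range is limited). The gripper opens to 85 mm and grips with 20 to 120 N. Pads are 22 mm wide; open, the fingers measure 114 mm over their backs; the gripper's body (76 mm by 85 mm) begins 54 mm behind the grasp point. The pads swing forward as they close: fully open they stand 13 mm farther back than shut.
Start: joints at [-1.255, 0.469, -0.049, 1.532, 0.024, 1.141, -0.082], TCP at [0.228, 0.635, 0.304] pointing down, gripper open.
Joint ranges: [-2.59, 2.59], [-0.33, 1.99], [-1.39, 1.29], [0.1, 2.45], [-1.04, 4.18], [0.21, 1.99], [-2.66, 2.66]. Speed limits (rad/s): [2.57, 2.57, 3.14, 3.14, 3.14, 3.14, 3.14].

INTERFACE

Orientations are given as a unit quaternion [x, y, z, w].
In Python, from plant import env gives the robot as it stands. Calls block until the motion is done:
- env.movep(position, orientation): joint-space move of the TCP to a pose.
- env.move_linear(position, attitude=None, velocity=0.15, stop_force=None): straight line of the TCP; attitude=None keeps the orientation; velocity is the mean speed in m/s. With stop_force (N) it stops when the force on the tool has changed by that much, and returns True; else False.
- env.goto_joints(angles): joint-space move.
- env.ungrasp() and env.close(): open the fingers fully, or close them until they stop; the grip force is fixed at half the most.
- env.pause(seconds).
- env.solve_ik(position, orientation): joint angles nearest the present ones, or None.
- env.read_camera(name): name is "scene" or "top" or "wrist"; returns (picture, depth): 384x512x3 uint8, red, green, blue; 384x512 float32, m along the optical axis (not along the pixel's ray), 0 where there is no reading.
- env.camera_model(name): a dict with "K" (3x3 intrinsics, pixels), "cam_to_world" (4x4, takes a point from camera to world coordinates); the wrist camera has in their place "mount" (4x4, takes a point from camera to tool coordinates, whose origin is the TCP and whose axes are the flange's). Camera axes: x right, y up, looking along -z (the intrinsics and any distortion apply to the point x, -y, -z); pixel columns grow to the right and rows downward; lengths in m; the calibration is good to about 2 mm. The wrist camera is an equidistant fisheye: a pixel r from the principal point sees the ray r / f radians off the axis. A picture is of the moment at which its call begins: read the wrist's pose just before it. camera_model takes no time and is no camera call.
A pose or a line that the arm cannot do raises env.PlanningError and nothing moves.
- env.finish_job(): hands the job in; it is judged then, once.
Readings, each from a call of its own:
- env.current_time(): time.
- env.current_joint_positions(): joint angles.
- env.current_joint_vel(): joint speeds.
- env.current_joint_torque(): joint torques, N m.
- env.current_tool_pos(): TCP position.
- env.current_ee_rot(): TCP orientation.
- env.current_contact_force(): force on the tool from outside, world axes, zero at the start.
- env.current_wrist_torque(): the same for the moment, N m.
- env.current_finger_gap(): finger opening in m.
- env.current_grasp_force(): force on a finger pad.
Only numpy, scipy, OpenCV 4.12 (cv2) and the standard library are available. Lean on these libraries where they do the work, as an engineer would, in place of code of your own. Each camera call takes 0.05 s, during which the arm holds its last target. There are 200 camera calls.

TASK

Get the ramp ready for a rolling race: with the fingertips, gently push each of the two rollers up its own lane, over the crest and into the yellow notch at the top, so that both rest against the red end stop and do not roll back. Do not pinch, lift or flick a roller or let it race back down, and leave the cup, the beaker and the marker where they are.

Things in the scene. Friction and masses are not known exactly. Their poses are not given: they have to be found in the camera images.
- ramp: Fixed ramp, 122 mm wide (x), 280 mm long (y); origin on the bench under its middle, +y points uphill, z up. Two lanes at x = -35 and +35 mm: white flat gutters 40 mm wide. Aluminium walls stand 10 mm over the lane floor. Floor rises at 6 degrees from y -142, z 14 mm to the crest at y 80, z 37 mm.
- slope (a point): Point on the lane floors' low end, midway between the lanes (ramp x 0, y -142, z 14 mm); its y axis runs uphill along the floor, its z axis is square to it: a roller on the slope has its centre at z = 22 mm here. An aluminium lip (ramp y -150 to -142 mm, top at z 21 mm, 7 mm over the floor) closes the low end.
- notch_near (a point): Centre of a roller at rest in the notch of the lane at ramp x = -35 mm (ramp y 98, z 56.5 mm). The notch: past the crest (ramp y 80 mm) a yellow floor falls at 10 degrees for 40 mm to the upright red end stop (face at ramp y 120 mm, top at z 70 mm).
- notch_far (a point): The same for the lane at ramp x = +35 mm.
- roller_blue: Loose slick blue plastic roller, white band and hubs: cylinder 44 mm across, 36 mm long, 50 to 105 g; origin at its centre, x along its axis. Starts in either lane against the low lip, centre at ramp y -128, z 38 mm. Rolls freely: runs back down if let go before the crest; once past it, runs down to the stop by itself.
- roller_orange: The same in orange with a dark band and hubs, 75 to 155 g; starts in the other lane.
- cup: Light blue foam cup standing upside down, 86 mm wide at the rim below, 105 mm high; origin under its centre. Bystander.
- beaker: Open glass beaker, 72 mm wide, 95 mm high; origin under its centre. Bystander.
- marker: White marker pen with a green cap, 130 mm long (its y), 15 mm thick, lying on the bench; origin under its middle. Bystander.
Not all that is in view belongs to the job. Of the things like the roller_blue, leave any that is green or pink; of the rest the smaller one is meant.

How it is judged:
By the outcome, as a careful person would: the job done as asked, in the order asked, and still so for the second after the job is handed in, with the robot touching nothing.
It also fails if it takes over 64 s, if anything falls off the work surface, if the arm or the gripper's body presses on something with over 40 N, if the wrist force passes 120 N, or if a joint passes its speed limit or range.

## Working session

There is one attempt and no reset: what is moved stays moved. The work goes in short steps, each a Python script; the robot and the scene stay as the last script left them, time stands still between calls to the robot, and variables do not carry over. Pictures are saved under pics/ and viewed, at most 10 in all, crops included, and the job is handed in when it is done.

```bash
ls; mkdir -p pics; python3 - <<'E'
from plant import env
import cv2,numpy as np
for n in("scene","top"):
    im,d=env.read_camera(n); cv2.imwrite(f"pics/{n}0.png",im[:,:,::-1]); np.savez(f"pics/{n}0.npz",im=im,d=d)
    m=env.camera_model(n); print(n,m)
print(env.current_time(),env.current_ee_rot())
E
```

```text
pics
scene {'K': array([[361.31664427,   0.        , 254.67859945],
       [  0.        , 361.31664427, 186.40073644],
       [  0.        ,   0.        ,   1.        ]]), 'cam_to_world': array([[-0.86110857, -0.26948662,  0.43112527,  1.16400074],
       [ 0.50788307, -0.49494526,  0.70504182,  0.87754921],
       [ 0.02338407,  0.82607878,  0.5630693 ,  0.76185357],
       [ 0.        ,  0.        ,  0.        ,  1.        ]])}
top {'K': array([[347.33212266,   0.        , 258.17532572],
       [  0.        , 347.33212266, 186.95992766],
       [  0.        ,   0.        ,   1.        ]]), 'cam_to_world': array([[-0.00341968,  0.99888483, -0.04708937,  0.57297814],
       [-0.99996264, -0.00304193,  0.00809124,  0.01042161],
       [ 0.00793897,  0.04711528,  0.99885791,  1.00580505],
       [ 0.        ,  0.        ,  0.        ,  1.        ]])}
0.1 [ 1.71520845e-01  9.85180093e-01 -8.73996327e-04 -1.42118122e-04]
```

View pics/scene0.png

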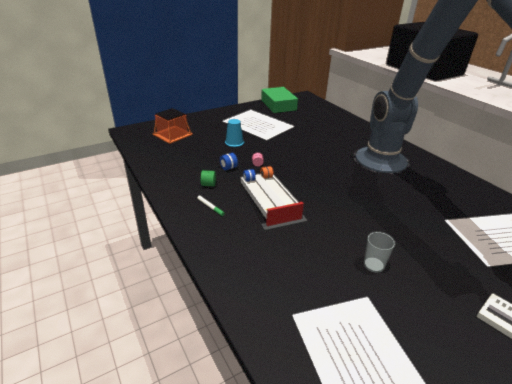

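View pics/top0.png

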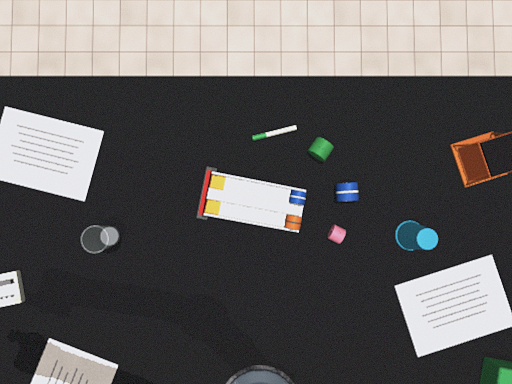

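The scene shows a ramp with its red stop toward +y. In the top view the stop is at (206,193), the yellow notches at (217,183) and (212,207), the blue roller at (298,198) and the orange one at (293,222). The blue roller at (347,192) is a larger decoy. Next I measure the ramp.

```bash
cat > h.py <<'E'
import numpy as np,cv2
from plant import env
def ray(m,u,v,z):
    K,T=m["K"],m["cam_to_world"]
    d=T[:3,:3]@np.array([(u-K[0,2])/K[0,0],-(v-K[1,2])/K[1,1],-1]); o=T[:3,3]
    return (o+d*(z-o[2])/d[2])
def blobs(im,lo,hi,roi,mn=30):
    h=cv2.cvtColor(im,cv2.COLOR_RGB2HSV); m=cv2.inRange(h,lo,hi); k=np.zeros_like(m); x0,y0,x1,y1=roi; k[y0:y1,x0:x1]=255
    n,l,s,c=cv2.connectedComponentsWithStats(m&k)
    return [(c[i],s[i]) for i in range(1,n) if s[i,4]>=mn]
E
python3 - <<'E'
from h import *
f=np.load("pics/top0.npz"); im,d=f["im"],f["d"]; m=env.camera_model("top")
roi=(190,160,310,240)
R={}
for n,lo,hi,z in(("yel",(20,100,100),(35,255,255),.0335),("blue",(100,120,50),(130,255,255),.048),("or",(5,140,80),(17,255,255),.048),("red",(172,120,60),(180,255,255),.07),("red2",(0,120,60),(4,255,255),.07)):
    for c,s in blobs(im,lo,hi,roi,15):
        u,v=c; p=ray(m,u,v,z); dz=m["cam_to_world"][2,3]-d[int(v),int(u)]
        print(n,c.round(1),s,p.round(4),"depth z~",round(float(dz),3)); R.setdefault(n,[]).append(p[:2])
h=cv2.cvtColor(im,cv2.COLOR_RGB2HSV); w=cv2.inRange(h,(0,0,120),(180,60,255)); k=np.zeros_like(w);k[160:240,195:312]=255
cs,_=cv2.findContours(w&k,cv2.RETR_EXTERNAL,cv2.CHAIN_APPROX_NONE); r=cv2.minAreaRect(np.vstack(cs)); print(r); print(cv2.boxPoints(r))
cv2.imwrite("pics/crop.png",cv2.resize(im[150:250,180:370,::-1],None,fx=4,fy=4,interpolation=cv2.INTER_CUBIC))
E
```

```text
yel [217.1 181.8] [210 175  16  15 178] [0.6337 0.1177 0.0335] depth z~ 0.035
yel [212.3 206.5] [205 200  16  15 179] [0.5646 0.1307 0.0335] depth z~ 0.036
blue [298.1 193.2] [291 190  16   8  74] [ 0.6005 -0.1076  0.048 ] depth z~ 0.056
blue [296.9 200.5] [289 197  16   8  78] [ 0.5803 -0.104   0.048 ] depth z~ 0.063
or [293.4 218.4] [286 215  16   8  87] [ 0.5313 -0.0941  0.048 ] depth z~ 0.062
or [292.3 225.5] [285 222  16   8  86] [ 0.5119 -0.0908  0.048 ] depth z~ 0.063
red2 [204.3 191.8] [199 170  12  45 184] [0.6044 0.148  0.07  ] depth z~ 0.07
((252.01913452148438, 202.60813903808594), (102.26266479492188, 49.39772033691406), 11.768289566040039)
[[196.92511 216.35939]
 [207.      167.99998]
 [307.11316 188.85689]
 [297.03827 237.2163 ]]
```

View pics/crop.png

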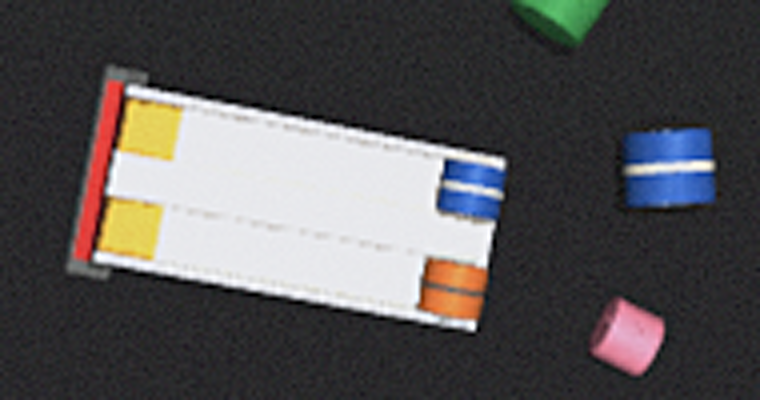

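```bash
cat >> h.py <<'E'
from scipy.spatial.transform import Rotation as Ro
A=np.array([[35,100],[-35,100],[35,-128],[-35,-128]])/1e3
B=np.array([[.6337,.1177],[.5646,.1307],[.5904,-.1058],[.5216,-.0925]])
a=A-A.mean(0);b=B-B.mean(0)
th=np.arctan2((a[:,0]*b[:,1]-a[:,1]*b[:,0]).sum(),(a*b).sum())
M=np.array([[np.cos(th),-np.sin(th)],[np.sin(th),np.cos(th)]]); t=B.mean(0)-M@A.mean(0)
def W(x,y,tip): # ramp xy (m), tip height -> TCP
    return np.r_[M@[x,y]+t,tip+env.nose_length]
def quat(s):
    tx=np.r_[s*M[:,1],0]; tz=np.array([0,0,-1.]); return Ro.from_matrix(np.c_[tx,np.cross(tz,tx),tz]).as_quat()
zt=lambda y:.029+.1036*(y+.161)
E
python3 - <<'E'
from h import *
print(np.degrees(th),t,(A@M.T+t-B).round(4))
for s in(1,-1):
  for x in(.035,-.035):
    for y in(-.175,.056):
      j=env.solve_ik(W(x,y,zt(y)),quat(s)); print(s,x,y,None if j is None else np.round(j,2))
E
```

```text
-10.922676086902456 [0.58022778 0.02627137] [[-0.0002  0.0001]
 [ 0.0002  0.0004]
 [-0.0001 -0.0002]
 [ 0.     -0.0003]]
1 0.035 -0.175 [-0.23  0.66  0.58  1.9  -0.53  0.73  0.46]
1 0.035 0.056 [-0.53  0.64  0.48  1.82 -0.4   0.79 -0.03]
1 -0.035 -0.175 [-0.37  0.63  0.74  2.07 -0.67  0.69  0.63]
1 -0.035 0.056 [-0.56  0.54  0.43  1.98 -0.34  0.69 -0.1 ]
-1 0.035 -0.175 [-0.53  0.91  1.1   1.92 -1.    1.   -2.28]
-1 0.035 0.056 [-0.05  0.6  -0.19  1.79  0.15  0.77  2.64]
-1 -0.035 -0.175 [-0.58  0.83  1.1   2.08 -0.99  0.9  -2.22]
-1 -0.035 0.056 [-0.09  0.52 -0.18  1.95  0.14  0.69  2.59]
```

Fit residuals are under 0.5 mm. I'll use s=+1 and push blue first.

```bash
cat >> h.py <<'E'
def push(x,y0=-.175,y1=.056):
    q=quat(1)
    env.movep(W(x,y0,.17),q); env.move_linear(W(x,y0,zt(y0)),velocity=.12,stop_force=10)
    print("down",env.current_tool_pos()-W(x,y0,zt(y0)),env.current_contact_force().round(2) if hasattr(env.current_contact_force(),'round') else env.current_contact_force())
    r=env.move_linear(W(x,y1,zt(y1)),velocity=.05,stop_force=8)
    print("push stopped",r,env.current_tool_pos()-W(x,y1,zt(y1)),env.current_contact_force(),env.current_time())
    return r
E
python3 - <<'E'
from h import *
env.close(); print(env.current_finger_gap())
env.movep(W(.035,-.175,.25),quat(1)); print(env.current_time())
r=push(.035)
if not r: env.pause(.5)
im,_=env.read_camera("scene"); cv2.imwrite("pics/s1.png",cv2.resize(im[130:260,180:370,::-1],None,fx=4,fy=4))
E
```

```text
-8.168595661258627e-05
3.8917
down [ 0.00049858 -0.00019063  0.00077158] [0.42 0.03 0.49]
push stopped False [-2.95685921e-06 -1.00964211e-04 -5.45211800e-08] [ 0.07446498  0.23232843 -0.45119693] 10.4333
```

View pics/s1.png

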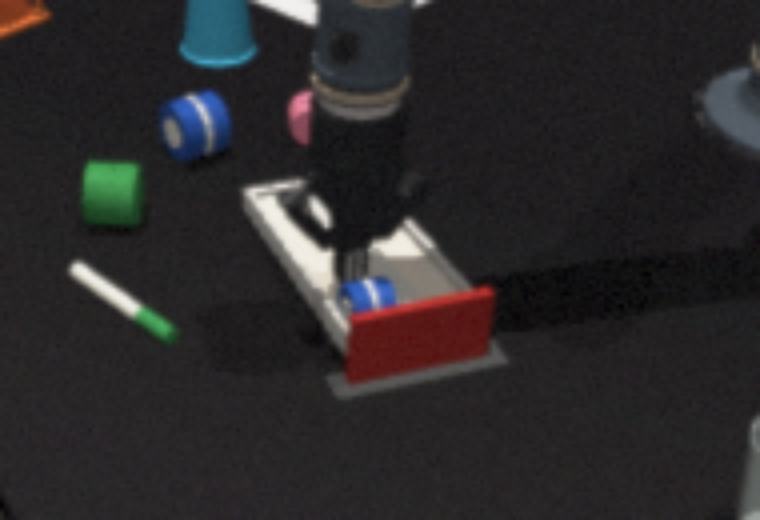

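The blue roller sits at about (272,204) in the scene image, close to the stop. I'll check its ramp position before letting go.

```bash
python3 - <<'E'
from h import *
m=env.camera_model("scene"); im,_=env.read_camera("scene")
for c,s in blobs(im,(100,120,50),(130,255,255),(255,190,290,215),8):
    p=ray(m,*c,.064); print(c,s,(M.T@(p[:2]-t)).round(4))
im,_=env.read_camera("top"); m=env.camera_model("top")
for c,s in blobs(im,(100,120,50),(130,255,255),(190,160,310,240),5):
    p=ray(m,*c,.07); print("top",c,s,(M.T@(p[:2]-t)).round(4))
E
```

```text
[268.84210526 203.31578947] [265 200   8   8  38] [0.0418 0.092 ]
[275.95833333 202.75      ] [274 200   5   7  24] [0.0188 0.0962]
```

It is at y≈95 mm or more, clearly past the crest. Now I back off and push orange.

```bash
python3 - <<'E'
from h import *
env.move_linear(W(.035,.03,zt(.03)),velocity=.05)
env.move_linear(W(.035,.0,.17),velocity=.15)
r=push(-.035)
env.pause(.5)
m=env.camera_model("scene"); im,_=env.read_camera("scene")
cv2.imwrite("pics/s2.png",cv2.resize(im[130:260,180:370,::-1],None,fx=4,fy=4))
for lo,hi in(((100,120,50),(130,255,255)),((5,140,80),(17,255,255))):
  for c,s in blobs(im,lo,hi,(250,185,310,215),8):
    p=ray(m,*c,.064); print(c,s,(M.T@(p[:2]-t)).round(4))
E
```

```text
down [ 0.00047622 -0.00014554  0.00062545] [-0.61 -0.27 -0.98]
push stopped False [ 1.12577626e-05 -4.57010078e-05  1.30842675e-05] [ 0.08397121  0.20382868 -0.84610377] 19.6417
[275.86363636 202.22727273] [274 199   5   7  22] [0.018  0.0935]
[269.         203.64705882] [266 201   7   7  34] [0.042  0.0938]
[292.17525773 199.18556701] [285 195  15  10  97] [-0.0393  0.0945]
```

View pics/s2.png

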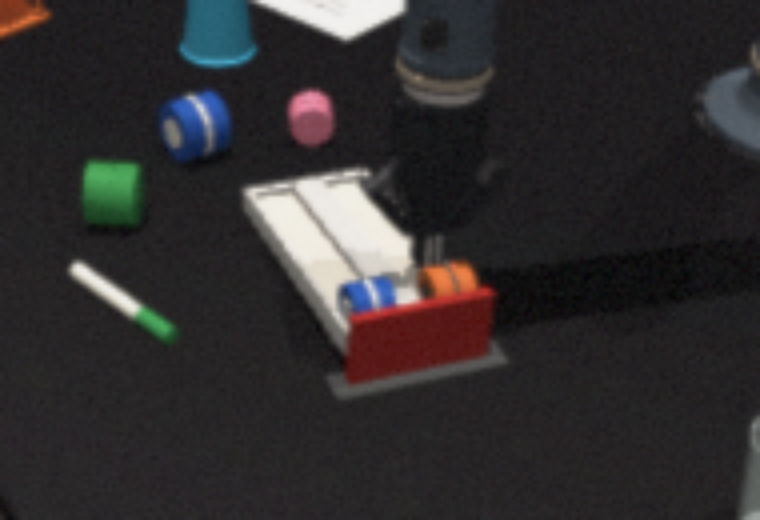

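Both rollers are in the notch behind the red stop, blue at (368,295) and orange at (448,278) in the crop. I'll back off, raise the arm clear and check from above.

```bash
python3 - <<'E'
from h import *
env.move_linear(W(-.035,.03,zt(.03)),velocity=.05)
env.move_linear(W(-.035,-.02,.2),velocity=.15)
env.movep(W(-.08,-.2,.22),quat(1)); env.pause(.5)
im,_=env.read_camera("top"); m=env.camera_model("top"); cv2.imwrite("pics/t2.png",cv2.resize(im[120:270,70:450,::-1],None,fx=2,fy=2))
for lo,hi in(((100,120,50),(130,255,255)),((5,140,80),(17,255,255))):
  for c,s in blobs(im,lo,hi,(190,160,310,240),8):
    p=ray(m,*c,.068); print(c,s,(M.T@(p[:2]-t)).round(4))
print(env.current_time())
E
```

```text
[217.4  177.48] [210 174  16   8  75] [0.0454 0.0971]
[215.775 184.975] [208 182  16   7  80] [0.0246 0.0975]
[212.23469388 202.92857143] [204 199  17   9  98] [-0.0247  0.0976]
[210.83146067 210.43820225] [203 207  16   8  89] [-0.0452  0.0974]
23.4
```

View pics/t2.png

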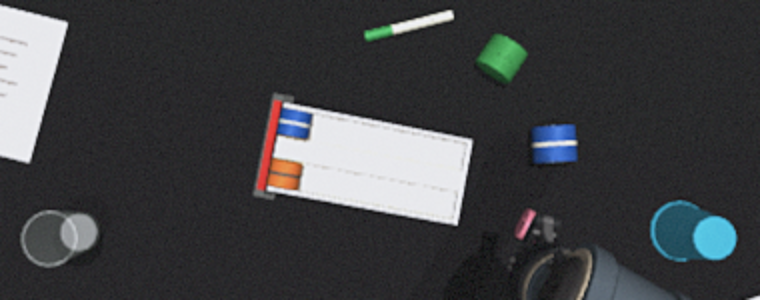

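Both rollers are against the stop at y≈97.5 mm (98 expected), nothing else has moved, and the tool is well above the bench.

```bash
python3 -c "
from plant import env
print(env.finish_job())"
```

```text
the job is handed in; nothing more can be done
None
```

Both rollers now rest in their notches against the red end stop, the cup, beaker and marker are where they were, and I handed the job in at about 23 s of the 64 s allowed.

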